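# Gauge the depth of a leaning casting mould

## Robot

A 6-joint arm with a two-finger parallel gripper is mounted at the origin on a cart in front of the work surface, level with it; the furniture and walls round the work are solid. World frame = base frame: x ahead of the robot, y to its left, z up, the work surface at z = 0. Lengths are in m, angles in rad, forces in N, time in s.
With the tool pointing down it reaches from about 0.35 to 0.875 m from the base axis. Payload 4.2 kg.
Tool frame: the origin (TCP) lies midway between the tips of the shut fingers; the grasp point (between the pads) lies 19 mm behind it; z points along the fingers, y is the line along which they close (so a half turn about z gives the same grasp; the last joint's range is limited). The gripper opens to 87 mm and grips with 3 to 60 N. Pads are 19 mm wide; open, the fingers measure 117 mm over their backs; the gripper's body (75 mm by 190 mm) begins 51 mm behind the grasp point.
Start: joints at [-0.967, 0.385, 0.008, 0, -1.194, -0.259], TCP at [0.211, -0.588, 0.223] pointing down, gripper open.
Joint ranges: [-3.14, 3.14], [-1.21, 2.06], [-1.07, 1.41], [-3.16, 2.05], [-2.99, -0.16], [-3.1, 3.1]. Speed limits (rad/s): [2.79, 2.79, 3.14, 3.14, 3.14, 3.14].

## Interface

Orientations are given as a unit quaternion [x, y, z, w].
In Python, from rig import status, eyes, job_done gives the robot as it stands.
- The arm moves only by the tool jog_arm, never from a script. Its argument "deltas" is a list of rows, each a list of 6 numbers: the shift along the tool's x, y, z in m, then the turn, a rotation vector about the tool's x, y, z in rad. A call has 1 to 12 rows; each row shifts and turns the commanded pose from where the row before left it, along the tool's axes as they then stand; what a row does not reach is not made up. A row lasts 1/10 s, in which the tool goes at most 50 mm and 8.59 degrees, less where a joint would pass 70% of its speed; a pose out of reach is approached as far as the arm can. A call is refused whole if a number of a shift passes 0.05 or a number of a turn 0.15, either way. A call with a gripper value outside its range is refused whole. "claw" is the finger opening in m, from 0 to 0.087, set as the call begins (left out, the last holds). The fingers move at their own pace and stop on an object; the grip force is fixed at half the most. Time passes only in rows, so rows that do not move let the fingers close. It gives the time, the measured TCP pose, the force, the opening and the grip force at its end, in the units of the state.
- status.sense(): the state, without advancing time (a new reading comes with each control period).
- eyes.grab_frame(name): name is "scene" or "top" or "wrist"; returns a dict with "frame" (480x640x3 uint8, red, green, blue), "depth" (480x640 float32, m along the optical axis (not along the pixel's ray), 0 where there is no reading), "fx", "fy", "cx", "cy" (pixels), "position" and "rotation" of the camera in the world. Camera axes: x right, y down, z forward; pixel columns grow to the right and rows downward; lengths in m; the calibration is good to about 2 mm. The wrist camera is an equidistant fisheye: a pixel r from the principal point sees the ray r / f radians off the axis. A picture is of the moment at which its call begins.
- job_done(): hands the job in; it is judged then, once.
The state is a dict: "time": time; "q": joint angles; "qd": joint speeds; "tau": joint torques, N m; "tcp_pos": TCP position; "tool_rot": TCP orientation; "ft_force": force on the tool from outside, world axes, zero at the start; "moment": the same for the moment, N m; "opening": opening from 0.0 (shut) to 1.0 (fully open); "grip_force": force on a finger pad.
Only numpy, scipy, OpenCV 4.12 (cv2) and the standard library are available. Lean on these libraries where they do the work, as an engineer would, in place of code of your own. Each camera call takes 0.05 s, during which the arm holds its last target. There are 200 camera calls.

## Task

Clear the wooden stick off the leaning plaster mould and lay it flat on the table top. Then take the depth gauge from the mug, stand it squarely on the mould with its beam flat across the mouth, running up the slope, lower the probe gently until its tip touches the bottom, and press the lock lever down flat to keep the reading; leave the gauge standing there. Do not disturb the other things.

Things in the scene. Friction and masses are not known exactly. Their poses are not given: they have to be found in the camera images.
- mould: White plaster block, 190 (x) x 140 (y) x 100 (z) mm, with a round cavity 80 mm across, fixed; it leans 27 degrees (0.47 rad), mouth towards the robot and to the right. Origin: centre of the cavity's mouth, level with the top face; z points out of the mouth along the cavity's axis, x up the slope of the top face. The top face lies 100 to 190 mm above the table.
- mould_floor: Flat plaster bottom of the cavity, a disc 79 mm in diameter. Origin: centre of its upper face; z as the mould's z. It lies 45 to 75 mm below the mouth, differently each time, and does not give way.
- stick: Flat wooden stick, 36 mm wide (x) x 200 mm long (y) x 12 mm thick (z), 50 g. Origin: centre of its underside. At the start it lies across the low part of the mould's top face, level, against the fence, and covers the edge of the mouth; it lies where the gauge's beam must rest.
- gauge: Beam of the depth gauge: aluminium bar 150 (x) x 34 (y) x 16 (z) mm. Origin: centre of its underside, on the probe rod's axis; z up, x along the beam to the end over which the lock lever reaches. A guide block on its middle, 34 mm wide, reaches to z = 35 mm. The gauge weighs about 0.27 kg. At the start it stands upright on the mug, beam flat across the rim.
- probe_rod (a joint): Sliding probe rod of the gauge, 12 mm in diameter: metres by which its tip stands out below the beam's underside, 0 to 0.080, grows as the rod is pushed down. It slides against a friction of about 2.5 N and stays where it is left. Pulling the knob up draws it to 0 and then lifts the whole gauge.
- probe_tip (a point): Lower end of the probe rod, on its axis.
- probe_knob (a point): Centre of the block-shaped knob on top of the rod, 34 (along the beam, x) x 26 (across it, y) x 32 (z) mm; 130 mm above the tip. It does not turn.
- lock_lever (a joint): Lock lever of the gauge, rad: 0 flat along the beam (locked), to 1.1 raised (unlocked); starts at 0.7 to 1.0, stays where left. Hinge: 20 mm from the rod's axis towards the beam's x end, 28 mm above the beam's underside; the lever is 55 mm long, 18 mm wide, 6 mm thick, 10 mm at its end. Pressing its end down towards the beam with a few newtons closes it.
- lever_end (a point): Upper side of the lock lever near its free end, 50 mm from the hinge.
- clay_mug: Brown clay mug, 83 mm in diameter, 94 mm high, with a handle on its -y side; on it the gauge stands at the start. Origin: on its underside; the bowl's axis is 15 mm from the origin towards +y.
- slip_jar: Bystander: jar with a black lid, 66 mm in diameter, 94 mm high. Origin: centre of its underside.
- water_pot: Bystander: blue bowl, 102 mm in diameter, 64 mm high. Origin: centre of its underside.
- tile: Bystander: brown clay tile lying flat, 84 (x) x 167 (y) x 18 mm. Origin: centre of its underside.
- wood_rib: Bystander: flat wooden rib, 79 x 99 x 8 mm. Origin: centre of its underside.
- fence (a point): Middle of the foot of the fence's inner face, 78 mm below the mouth centre along the slope (x = -78 mm in the mould's frame). The fence is a plaster ridge at the low edge of the mould's top face, 12 mm thick, 40 mm long (along y), 14 mm high; it keeps things from sliding down.
- stand: Low wooden stand fixed to the table, on which the mould leans. Origin: on the table, right below the centre of the mould's mouth; x is the level heading of the slope. Stand and mould together reach from x = -95 to +150 mm and to 75 mm on either side. The bare table top round it reaches from 0.30 m ahead of the robot's axis, from 0.45 m left to 0.52 m right of it.

How it is judged:
By the outcome, as a careful person would: the job done as asked, in the order asked, and still so for the second after the job is handed in, with the robot touching nothing.
It also fails if it takes over 72 s, if anything falls off the work surface, if the arm or the gripper's body presses on something with over 40 N, if the wrist force passes 120 N, or if a joint passes its speed limit or range.

## Working session

There is one attempt and no reset: what is moved stays moved. The work goes in short steps, Python scripts to look and compute and a tool call to move; the robot and the scene stay as the last step left them, time stands still between calls to the robot, and variables do not carry over. Pictures are saved under pics/ and viewed, at most 11 in all, crops included, and the job is handed in when it is done.

Besides the shell and the picture viewer there is one more tool, called as name(argument=value, ...) on one line, values as JSON. jog_arm: Moves the arm, as the interface text tells. Its arguments: {"type":"object","properties":{"deltas":{"type":"array"},"claw":{"type":"number"}},"required":["deltas"]}

```bash
ls; mkdir -p pics
cat > h.py <<'E'
import numpy as np, cv2
from rig import status, eyes, job_done
from scipy.spatial.transform import Rotation as R
def grab(n,save=None):
    d=eyes.grab_frame(n)
    if save: cv2.imwrite('pics/'+save+'.png',d['frame'][:,:,::-1])
    return d
def rot(d):
    r=np.array(d['rotation'],float)
    return r if r.shape==(3,3) else R.from_quat(r).as_matrix()
def cloud(d):
    v,u=np.mgrid[0:480,0:640]; z=d['depth']
    p=np.stack([(u-d['cx'])/d['fx']*z,(v-d['cy'])/d['fy']*z,z],-1)
    w=p@rot(d).T+np.array(d['position']); w[z<=0]=np.nan
    return w
E
python3 - <<'E'
from h import *
for n in ('scene','top'):
    d=grab(n,n+'1'); np.savez(n+'1.npz',**{k:np.array(v) for k,v in d.items()}); print(n,d['position'],d['fx'],np.round(rot(d),3).tolist())
print(status.sense())
E
```

```text
pics
scene [-0.60594196  0.57883567  0.91653875] 593.4064251124422 [[-0.456, -0.461, 0.761], [-0.89, 0.233, -0.392], [0.003, -0.856, -0.517]]
top [ 0.31749889 -0.00820791  1.46672389] 590.0741696543841 [[0.0, -0.986, 0.165], [-1.0, -0.002, -0.01], [0.01, -0.165, -0.986]]
{'time': 0.1, 'q': array([-9.67406738e-01,  3.85479899e-01,  6.74547231e-03, -4.20423478e-04,
       -1.19400243e+00, -2.58584877e-01]), 'qd': array([-0.00083573, -0.0016356 ,  0.00405712,  0.0017781 , -0.00125663,
        0.00018454]), 'tau': array([ 6.61257454e-04, -3.91689348e+01,  1.87936485e+01,  4.23186377e+00,
        1.35286685e-02, -6.82410996e-05]), 'tcp_pos': array([ 0.21107451, -0.58769987,  0.22156435]), 'tool_rot': array([-1.71473114e-01,  9.85188303e-01,  9.63164667e-04, -2.27822829e-04]), 'ft_force': array([ 0.58783991, -0.09047071, -0.00682721]), 'moment': array([-0.0065303 , -0.01106794,  0.07216937]), 'grip_force': 0.0, 'opening': 1.0007566284029412}
```

View pics/scene1.png

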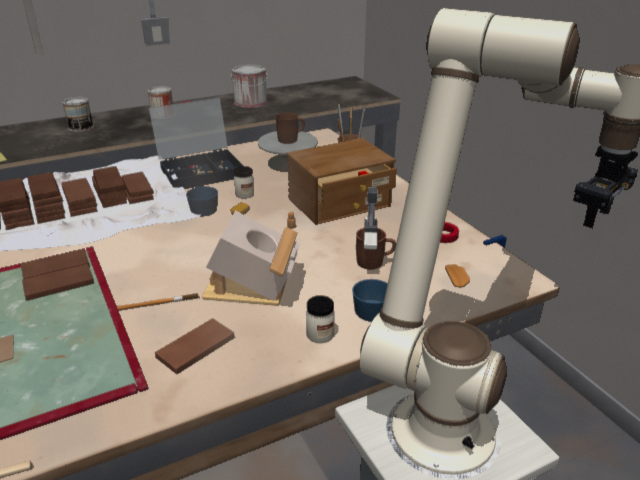

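View pics/top1.png

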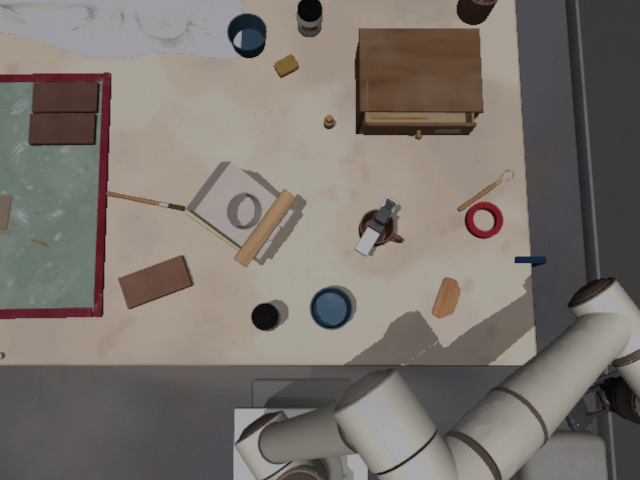

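The scene shows the mould with the stick across its low (right, near) side. In the top view the mouth is at (245,210), the stick runs from (290,195) to (240,262), and the gauge is on the mug at (378,225) with its beam from (360,250) to (392,205). The jar is at (265,317), the pot at (332,307) and the rib at (446,297). Next I'll measure these.

Run:
```python
from h import *
d=dict(np.load('top1.npz')); w=cloud(d); f=d['frame']; hsv=cv2.cvtColor(f,cv2.COLOR_RGB2HSV)
x0,y0,x1,y1=180,150,320,275
c=cv2.resize(f[150:275,180:420],None,fx=3.3,fy=3.3,interpolation=cv2.INTER_CUBIC)
cv2.imwrite('pics/crop1.png',c[:,:,::-1])
for p in [(215,190),(230,170),(262,190),(245,212),(250,225),(265,228),(285,200),(245,255),(370,238),(388,207),(380,218),(395,203),(377,235),(265,317),(332,325)]:
    print(p,hsv[p[1],p[0]],np.round(w[p[1],p[0]],3))
# plane of mould top: white pixels with low sat, height 0.1-0.2
m=np.zeros(f.shape[:2],bool); m[155:260,185:300]=1
m&=(w[...,2]>.09)&(w[...,2]<.21)&(hsv[...,1]<50)
P=w[m]; 
rng=np.random.default_rng(0);best=None
for _ in range(300):
    a=P[rng.choice(len(P),3,False)]; n=np.cross(a[1]-a[0],a[2]-a[0]); 
    if np.linalg.norm(n)<1e-5: continue
    n/=np.linalg.norm(n); k=abs((P-a[0])@n)<.003
    if best is None or k.sum()>best.sum(): best=k
Q=P[best]; c=Q.mean(0); n=np.linalg.svd(Q-c)[2][2]; n*=np.sign(n[2])
print('plane',c,n,'tilt',np.arccos(n[2]),'heading upslope',np.arctan2(-n[1],-n[0]),best.sum(),len(P))
```

```text
(215, 190) [  9  21 161] [0.645 0.192 0.178]
(230, 170) [  8  18 159] [0.69  0.159 0.186]
(262, 190) [ 10  19 164] [0.654 0.09  0.143]
(245, 212) [ 13  19 157] [0.614 0.133 0.089]
(250, 225) [ 8 21 95] [0.581 0.12  0.096]
(265, 228) [ 15  97 157] [0.569 0.083 0.126]
(285, 200) [ 15  96 159] [0.634 0.037 0.129]
(245, 255) [ 15  98 154] [0.505 0.127 0.131]
(370, 238) [120   6 172] [ 0.548 -0.161  0.11 ]
(388, 207) [135  17  61] [ 0.613 -0.199  0.153]
(380, 218) [130  10  77] [ 0.572 -0.17   0.23 ]
(395, 203) [120   7 113] [ 0.619 -0.213  0.168]
(377, 235) [120   4 171] [ 0.555 -0.178  0.111]
(265, 317) [60 16 16] [nan nan nan]
(332, 325) [103 107  67] [ 0.349 -0.076  0.011]
plane [0.61854048 0.1472751  0.15676007] [-0.25939746 -0.36866049  0.89263789] tilt 0.4676327357237672 heading upslope 0.9576439373765855 2141 4298
```

View pics/crop1.png

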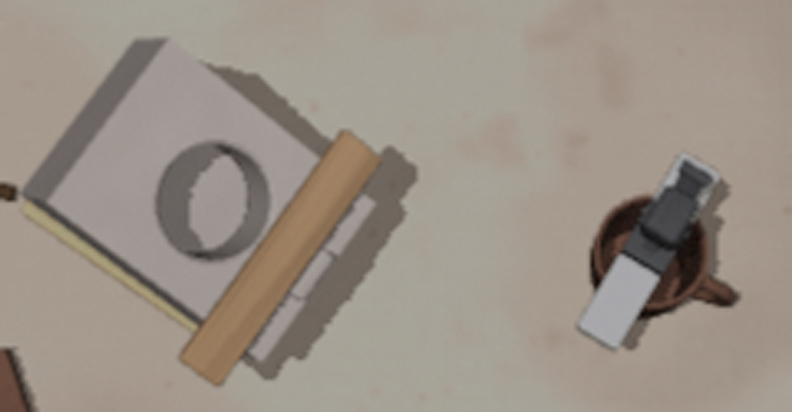

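The crop shows the uncovered part of the mouth, the stick and fence, and the gauge's white beam with the lever at its upper-right end. Now I'll work out the exact frames.

Run:
```python
from h import *
from scipy.optimize import least_squares
d=dict(np.load('top1.npz')); w=cloud(d); f=d['frame']; hsv=cv2.cvtColor(f,cv2.COLOR_RGB2HSV)
C=np.array(d['position']); Rc=rot(d)
def ray(uv,n,off):
    uv=np.atleast_2d(uv).astype(float); r=np.c_[(uv-[d['cx'],d['cy']])/[d['fx'],d['fy']],np.ones(len(uv))]@Rc.T
    return C+r*((off-C@n)/(r@n))[:,None]
n=np.array([-0.25939746,-0.36866049,0.89263789]); p0=np.array([0.61854,0.147275,0.15676]); z=np.array([0,0,1.])
xm=z-n*n[2]; xm/=np.linalg.norm(xm); ym=np.cross(n,xm)
def rect(mask,nn,off):
    cs=max(cv2.findContours(mask.astype(np.uint8),cv2.RETR_EXTERNAL,cv2.CHAIN_APPROX_NONE)[0],key=len)[:,0]
    return cs,ray(cs,nn,off)
# stick
m=np.zeros(f.shape[:2],bool); m[180:275,225:305]=1
ms=m&(hsv[...,1]>75)&(w[...,2]>.08)
cs,P=rect(ms,n,p0@n+.012); q=np.c_[P@xm,P@ym].astype(np.float32); (c,s,a)=cv2.minAreaRect(q)
ctr=xm*c[0]+ym*c[1]+n*(p0@n+.012); print('stick top centre',ctr,'size',s,'ang in mould frame',a)
print('depth check stick', np.nanmedian(w[ms]@n)-p0@n)
# mouth
m=np.zeros(f.shape[:2],bool); m[185:235,222:268]=1
mc=m&(((w@n)-p0@n)<-.006)&(hsv[...,1]<75)
cs,P=rect(mc,n,p0@n); q=np.c_[P@xm,P@ym]; qs=c
k=q[:,0]>c[0]+.018+.006
r=least_squares(lambda t:np.hypot(*(q[k]-t[:2]).T)-t[2],[*q.mean(0),.04],loss='soft_l1',f_scale=.001).x
o=xm*r[0]+ym*r[1]+n*(p0@n); print('mouth',o,'r',r[2],'stick x,y rel',c-r[:2],'xm',xm,'ym',ym)
fl=w[mc&(hsv[...,2]>130)]; dd=fl@n-p0@n; print('floor depth pct',np.percentile(dd,[5,25,50,75]))
# gauge beam
m=np.zeros(f.shape[:2],bool); m[185:265,345:410]=1
mb=m&(hsv[...,1]<20)&(hsv[...,2]>140)&(abs(w[...,2]-.11)<.012)
print('beam z',np.nanmedian(w[mb][:,2]))
cs,P=rect(mb,z,.11); (c,s,a)=cv2.minAreaRect(P[:,:2].astype(np.float32)); print('beam white',c,s,a,cv2.boxPoints((c,s,a)).tolist())
mk=m&(w[...,2]>.2); kz=np.nanmax(w[mk][:,2]);print('knob n',mk.sum(),kz)
mk=m&(w[...,2]>kz-.006); cs,P=rect(mk,z,np.nanmedian(w[mk][:,2])); (c,s,a)=cv2.minAreaRect(P[:,:2].astype(np.float32)); print('knob',c,s,a,np.nanmedian(w[mk][:,2]))
# mug rim, bystanders
mm=m&(hsv[...,1]>80)&(abs(w[...,2]-.092)<.008); cc,rr=cv2.minEnclosingCircle(ray(np.argwhere(mm)[:,::-1],z,.094)[:,:2].astype(np.float32)); print('mug',cc,rr)
for nme,b,h in [('pot',(308,285,358,332),.064),('rib',(425,270,470,325),.008)]:
    t=w[b[1]:b[3],b[0]:b[2]]; t=t[t[...,2]>h*.6]; print(nme,np.nanmin(t,0),np.nanmax(t,0))
```

```text
stick top centre [0.56939801 0.08292112 0.12934458] size (0.03695545345544815, 0.19701774418354034) ang in mould frame 0.44406813383102417
depth check stick 0.011300528150361575
mouth [0.6053837  0.12778094 0.14488575] r 0.038859794172247566 stick x,y rel [-0.05823938  0.00361595] xm [0.5136671  0.73003323 0.45077444] ym [-0.81783805  0.57544846  0.        ]
floor depth pct [-0.05839174 -0.05562635 -0.0533806  -0.05133674]
beam z 0.10946594747486915
beam white (0.5419294238090515, -0.15396490693092346) (0.03224976360797882, 0.059848736971616745) 58.83205032348633 [[0.5079790949821472, -0.15227490663528442], [0.5591889023780823, -0.18324953317642212], [0.5758797526359558, -0.1556549072265625], [0.5246699452400208, -0.1246802806854248]]
knob n 215 0.23802839088474026
knob (0.5802891850471497, -0.1763521432876587) (0.02038896456360817, 0.03025856241583824) 66.34239196777344 0.23347280280394922
mug (0.5764256715774536, -0.1879139095544815) 0.04864594712853432
pot [ 0.33895954 -0.12163663  0.03869686] [ 0.44038645 -0.02187407  0.07190659]
rib [ 0.35225284 -0.41896912  0.00480622] [ 0.48578617 -0.30497335  0.01576377]
```

```bash
cat > plan.py <<'E'
from h import *
O=np.array([.6054,.1278,.1449]); xm=np.array([.5137,.7300,.4508]); ym=np.array([-.8178,.5754,0]); n=np.array([-.2594,-.3687,.8926])
hx=np.array([.5754,.8178,0])
def M(x,y,z): return O+xm*x+ym*y+n*z
def F(y,z):
    y=np.array(y,float);z=np.array(z,float);y/=np.linalg.norm(y);z/=np.linalg.norm(z);y-=z*(y@z);y/=np.linalg.norm(y)
    return np.c_[np.cross(y,z),y,z]
def go(pos,Rt,Rc=None,pc=None):
    s=status.sense(); Rc=R.from_quat(s['tool_rot']).as_matrix() if Rc is None else Rc; pc=s['tcp_pos'] if pc is None else pc
    v=R.from_matrix(Rc.T@Rt).as_rotvec(); print('rot',np.round(v,4),'shift in cur frame',np.round(Rc.T@(pos-pc),4),'in target frame',np.round(Rt.T@(pos-pc),4),'world d',np.round(pos-pc,3))
E
python3 - <<'E'
from plan import *
Rl=F(-hx,[0,0,-1]); Rg=F(-xm,-n); a=M(-.058,.038,.10)
print(a,M(-.058,.038,.002)); go(a,Rl); go(a,Rg,Rl,np.array([.211,-.588,.372]))
E
```

```text
[0.518589  0.0704552 0.2080136] [0.5440102 0.1065878 0.1205388]
rot [ 1.2000e-03  2.1000e-03 -2.1838e+00] shift in cur frame [-0.5118  0.5155  0.0145] in target frame [-0.1272 -0.7152  0.0136] world d [ 0.308  0.658 -0.014]
rot [ 4.677e-01 -0.000e+00  1.000e-04] shift in cur frame [-0.1273 -0.7155  0.164 ] in target frame [-0.1274 -0.5647  0.4689] world d [ 0.308  0.658 -0.164]
```

jog_arm(deltas=[[0,0,-0.05,0,0,-0.145],[0,0,-0.05,0,0,-0.145],[0,0,-0.05,0,0,-0.145],[0,0,0,0,0,-0.145],[0,0,0,0,0,-0.145],[0,0,0,0,0,-0.145],[0,0,0,0,0,-0.145],[0,0,0,0,0,-0.145]], claw=0.06)

```text
time: 0.9
tcp_pos: [0.2113, -0.588, 0.3718]
tool_rot: [-0.686, 0.728, 0.001, 0.0]
ft_force: [-0.5, -0.4, -0.6]
opening: 0.693
grip_force: 0.0
```

jog_arm(deltas=[[0,0,0,0,0,-0.146],[0,0,0,0,0,-0.146],[0,0,0,0,0,-0.146],[0,0,0,0,0,-0.146],[0,0,0,0,0,-0.146],[0,0,0,0,0,-0.146],[0,0,0,0,0,-0.148]])

```text
time: 1.6
tcp_pos: [0.2113, -0.588, 0.3718]
tool_rot: [0.954, -0.299, -0.0, -0.001]
ft_force: [0.8, 0.1, -0.5]
opening: 0.69
grip_force: 0.0
```

jog_arm(deltas=[[-0.0085,-0.0477,0,0,0,0],[-0.0085,-0.0477,0,0,0,0],[-0.0085,-0.0477,0,0,0,0],[-0.0085,-0.0477,0,0,0,0],[-0.0085,-0.0477,0,0,0,0],[-0.0085,-0.0477,0,0,0,0],[-0.0085,-0.0477,0,0,0,0],[-0.0085,-0.0477,0,0,0,0]])

```text
time: 2.4
tcp_pos: [0.3752, -0.2349, 0.3724]
tool_rot: [0.953, -0.302, -0.0, -0.0]
ft_force: [1.4, -0.5, -0.1]
opening: 0.688
grip_force: 0.0
```

jog_arm(deltas=[[-0.0085,-0.0477,0,0,0,0],[-0.0085,-0.0477,0,0,0,0],[-0.0085,-0.0477,0,0,0,0],[-0.0085,-0.0477,0,0,0,0],[-0.0085,-0.0477,0,0,0,0],[-0.0085,-0.0477,0,0,0,0],[-0.0083,-0.0477,0,0,0,0],[0,0,0,0.117,0,0],[0,0,0,0.117,0,0],[0,0,0,0.117,0,0],[0,0,0,0.117,0,0]])

```text
time: 3.5
tcp_pos: [0.5185, 0.0708, 0.3725]
tool_rot: [0.927, -0.293, 0.071, -0.223]
ft_force: [0.0, -0.2, -0.0]
opening: 0.692
grip_force: 0.0
```

Run:
```python
from plan import *
Rg=F(-xm,-n); go(M(-.058,.038,.05),Rg); go(M(-.058,.038,.002),Rg); print(status.sense()['q'])
```

```text
rot [-0.0046  0.0002  0.0014] shift in cur frame [0.0003 0.0753 0.1964] in target frame [0.0003 0.0744 0.1968] world d [ 0.013  0.018 -0.209]
rot [-0.0046  0.0002  0.0014] shift in cur frame [0.0003 0.0755 0.2444] in target frame [0.0003 0.0744 0.2448] world d [ 0.026  0.036 -0.252]
[ 0.25221668 -0.00659185 -0.0743694  -0.32876599 -1.15299247  0.78777156]
```

jog_arm(deltas=[[0,0.015,0.0392,-0.0046,0,0.0014],[0,0.015,0.0392,0,0,0],[0,0.015,0.0392,0,0,0],[0,0.015,0.0392,0,0,0],[0,0.0147,0.0392,0,0,0]])

```text
time: 4.0
tcp_pos: [0.5301, 0.0874, 0.1622]
tool_rot: [0.928, -0.294, 0.069, -0.219]
ft_force: [0.1, 0.7, 0.5]
opening: 0.692
grip_force: 0.0
```

Run:
```python
from plan import *
d=grab('wrist','wr1'); go(M(-.058,.038,.002),F(-xm,-n)); print(d['fx'],d['cx'],d['cy'])
```

```text
rot [ 0.0141  0.0102 -0.0078] shift in cur frame [ 0.0043 -0.0088  0.0416] in target frame [ 0.004  -0.0082  0.0418] world d [ 0.018  0.019 -0.034]
371.64829954431775 312.62442264993854 235.55895249502177
```

View pics/wr1.png

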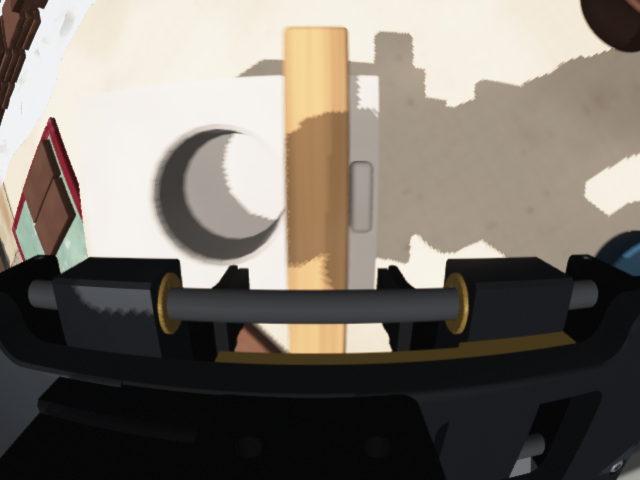

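The wrist view shows the fingers straddling the stick (cols 285–348), with the fence at (361,195) clear of the grasp. The arm was still settling, so I'll let it catch up before descending.

jog_arm(deltas=[[0,0,0.012,0,0,0],[0,0,0.012,0,0,0],[0,0,0.01,0,0,0],[0,0,0.005,0,0,0],[0,0,0,0,0,0],[0,0,0,0,0,0]])

```text
time: 4.65
tcp_pos: [0.5411, 0.1019, 0.1297]
tool_rot: [0.928, -0.294, 0.07, -0.219]
ft_force: [0.0, 0.2, -0.8]
opening: 0.695
grip_force: 0.0
```

Run:
```python
from plan import *
go(M(-.058,.038,.002),F(-xm,-n)); print(status.sense()['ft_force'])
```

```text
rot [ 0.0033 -0.0006 -0.0003] shift in cur frame [-0.0003 -0.0008  0.0107] in target frame [-0.0003 -0.0008  0.0107] world d [ 0.003  0.005 -0.009]
[ 0.019343    0.24816558 -0.79226961]
```

jog_arm(deltas=[[0,0,0.005,0.003,0,0],[0,0,0.004,0,0,0],[0,0,0.001,0,0,0],[0,0,0,0,0,0]])

```text
time: 5.05
tcp_pos: [0.5432, 0.1055, 0.1198]
tool_rot: [0.927, -0.294, 0.069, -0.22]
ft_force: [0.8, -0.5, 0.7]
opening: 0.693
grip_force: 0.0
```

jog_arm(deltas=[[0,0,0,0,0,0],[0,0,0,0,0,0],[0,0,0,0,0,0],[0,0,0,0,0,0],[0,0,0,0,0,0]], claw=0.02)

```text
time: 5.55
tcp_pos: [0.5431, 0.1054, 0.12]
tool_rot: [0.927, -0.294, 0.069, -0.22]
ft_force: [-0.9, 0.2, 0.7]
opening: 0.408
grip_force: 29.9
```

jog_arm(deltas=[[0,0,-0.02,0,0,0],[0,0,-0.04,0,0,0],[0,0,-0.045,0,0,0],[0,0,-0.045,0,0,0],[0,0,-0.045,0,0,0],[0,0,-0.02,-0.117,0,0],[0,0,0,-0.117,0,0],[0,0,0,-0.117,0,0],[0,0,0,-0.117,0,0],[0,0,0,0,0,0],[0,0,0,0,0,0]])

```text
time: 6.65
tcp_pos: [0.4875, 0.027, 0.3113]
tool_rot: [0.953, -0.302, -0.001, 0.0]
ft_force: [-0.8, -0.3, -0.5]
opening: 0.407
grip_force: 29.9
```

Run:
```python
from plan import *
Rl=F(-hx,[0,0,-1]);go(np.array([.386,-.19,.08]),Rl); print(status.sense()['q'], status.sense()['opening'])
```

```text
rot [0.0012 0.002  0.0001] shift in cur frame [0.0423 0.2356 0.2315] in target frame [0.0419 0.2359 0.2313] world d [-0.102 -0.217 -0.231]
[ 3.88055125e-01  9.50983858e-02 -1.56541583e-01 -1.10515881e-03
 -1.32121439e+00  5.69932633e-01] 0.4072021042138122
```

jog_arm(deltas=[[0.007,0.0393,0,0,0,0],[0.007,0.0393,0,0,0,0],[0.007,0.0393,0,0,0,0],[0.007,0.0393,0,0,0,0],[0.007,0.0393,0,0,0,0],[0.007,0.0393,0,0,0,0],[0,0,0.045,0,0,0],[0,0,0.045,0,0,0],[0,0,0.045,0,0,0],[0,0,0.045,0,0,0],[0,0,0.035,0,0,0],[0,0,0.015,0,0,0]])

```text
time: 7.85
tcp_pos: [0.3828, -0.191, 0.0799]
tool_rot: [0.953, -0.304, -0.003, 0.0]
ft_force: [-0.8, 1.1, 0.6]
opening: 0.409
grip_force: 29.9
```

jog_arm(deltas=[[0,0,0.015,0,0,0],[0,0,0.015,0,0,0],[0,0,0.01,0,0,0],[0,0,0.008,0,0,0],[0,0,0.005,0,0,0],[0,0,0,0,0,0],[0,0,0,0,0,0]])

```text
time: 8.55
tcp_pos: [0.3861, -0.1909, 0.0298]
tool_rot: [0.953, -0.302, -0.0, 0.001]
ft_force: [0.3, -0.3, 0.1]
opening: 0.409
grip_force: 29.9
```

Run:
```python
from plan import *
grab('top','top2')
Rl=F(-hx,[0,0,-1]);go(np.array([.386,-.19,.003]),Rl)
f=cv2.imread('pics/top2.png')[180:380,230:480]; cv2.imwrite('pics/top2c.png',cv2.resize(f,None,fx=3,fy=3))
```

```text
rot [ 0.001  -0.0005 -0.0008] shift in cur frame [-0.0007 -0.0006  0.0269] in target frame [-0.0006 -0.0006  0.0269] world d [-0.     0.001 -0.027]
```

View pics/top2c.png

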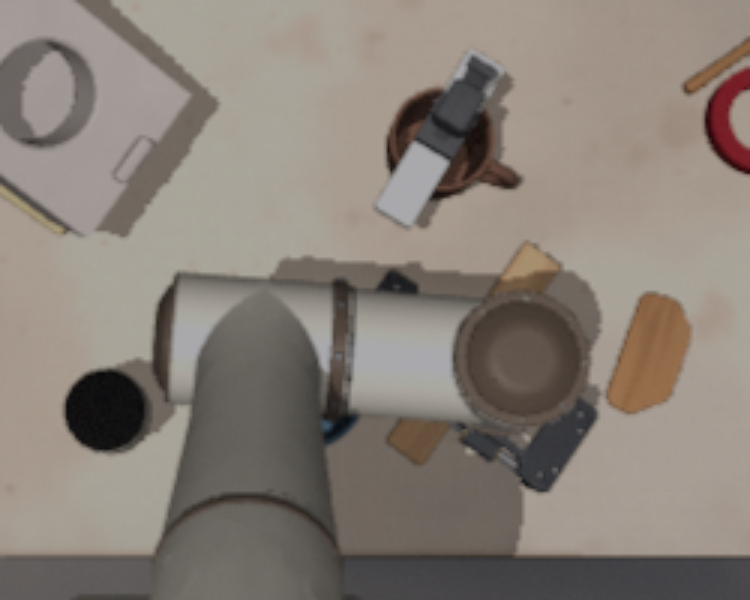

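The stick hangs clear of the rib, mug and pot, with its ends at crop (530,270) and (420,440). The fence and mouth are now free. Lowering.

jog_arm(deltas=[[0,0,0.01,0,0,0],[0,0,0.008,0,0,0],[0,0,0.004,0,0,0],[0,0,0.002,0,0,0],[0,0,0,0,0,0],[0,0,0,0,0,0]])

```text
time: 9.2
tcp_pos: [0.3858, -0.1908, 0.0054]
tool_rot: [0.953, -0.302, -0.0, 0.001]
ft_force: [0.5, -0.4, -0.7]
opening: 0.404
grip_force: 29.9
```

jog_arm(deltas=[[0,0,0.001,0,0,0],[0,0,0.001,0,0,0],[0,0,0,0,0,0]])

```text
time: 9.5
tcp_pos: [0.3857, -0.1908, 0.0034]
tool_rot: [0.953, -0.302, -0.001, 0.001]
ft_force: [-0.0, -0.0, -0.4]
opening: 0.41
grip_force: 29.9
```

jog_arm(deltas=[[0,0,0.001,0,0,0],[0,0,0.001,0,0,0],[0,0,0,0,0,0]])

```text
time: 9.8
tcp_pos: [0.3858, -0.1908, 0.0018]
tool_rot: [0.953, -0.302, -0.0, 0.001]
ft_force: [-0.9, 1.1, 4.2]
opening: 0.409
grip_force: 29.9
```

jog_arm(deltas=[[0,0,0,0,0,0],[0,0,0,0,0,0],[0,0,0,0,0,0],[0,0,-0.02,0,0,0],[0,0,-0.04,0,0,0],[0,0,-0.05,0,0,0],[0,0,-0.05,0,0,0],[0,0,-0.05,0,0,0],[0,0,-0.05,0,0,0],[0,0,-0.05,0,0,0],[0,0,-0.03,0,0,0]], claw=0.06)

```text
time: 10.9
tcp_pos: [0.3868, -0.1909, 0.3457]
tool_rot: [0.953, -0.302, 0.003, 0.0]
ft_force: [0.6, 1.1, 0.2]
opening: 0.689
grip_force: 0.0
```

jog_arm(deltas=[[0,0,0,0,0,0.1464],[0,0,0,0,0,0.1464],[0,0,0,0,0,0.1464],[0,0,0,0,0,0.1464],[0,0,0,0,0,0.1464],[0,0,0,0,0,0.1464],[0,0,0,0,0,0.1464],[0,0,0,0,0,0.1464],[0,0,0,0,0,0.1464],[0,0,0,0,0,0.1464],[0,0,0,0,0,0.1464]])

```text
time: 12.0
tcp_pos: [0.3859, -0.1904, 0.341]
tool_rot: [-0.44, 0.898, 0.0, -0.001]
ft_force: [-0.3, 0.1, 0.2]
opening: 0.687
grip_force: 0.0
```

jog_arm(deltas=[[0,0,0,0,0,0.1464],[0,0,0,0,0,0.1464],[0,0,0,0,0,0.1464],[0,0,0,0,0,0.1464],[0,0,0,0,0,0.1464],[0,0,0,0,0,0.1464],[0,0,0,0,0,0.1464],[0,0,0,0,0,0.1464],[0,0,0,0,0,0.1464],[0,0,0,0,0,0.1464],[0,0,0,0,0,0]])

```text
time: 13.1
tcp_pos: [0.386, -0.1904, 0.3411]
tool_rot: [0.27, 0.963, -0.001, -0.001]
ft_force: [0.6, -0.5, -0.6]
opening: 0.687
grip_force: 0.0
```

Run:
```python
from plan import *
Rk=F([.517,.856,0],[0,0,-1]);go(np.array([.5804,-.1770,.30]),Rk); print(status.sense()['q'])
```

```text
rot [-0.0016 -0.0013 -0.0034] shift in cur frame [-0.1592  0.1126  0.0407] in target frame [-0.1595  0.112   0.0411] world d [ 0.194  0.013 -0.041]
[-7.73237213e-02 -2.56089637e-02 -2.11371131e-01  8.26320458e-04
 -1.38693902e+00 -2.04032356e+00]
```

jog_arm(deltas=[[-0.0398,0.0281,0,0,0,0],[-0.0398,0.0281,0,0,0,0],[-0.0398,0.0281,0,0,0,0],[-0.0398,0.0281,0,0,0,-0.003],[0,0,0.04,0,0,0],[0,0,0,0,0,0],[0,0,0,0,0,0]])

```text
time: 13.8
tcp_pos: [0.5798, -0.1776, 0.3007]
tool_rot: [0.268, 0.964, -0.001, -0.002]
ft_force: [-0.2, -0.3, 1.5]
opening: 0.69
grip_force: 0.0
```

Run:
```python
from plan import *
Rk=F([.517,.856,0],[0,0,-1]);go(np.array([.5804,-.1770,.198]),Rk); grab('wrist','wr2')
```

```text
rot [-0.0037 -0.0028  0.0014] shift in cur frame [-0.0005  0.0012  0.1027] in target frame [-0.0002  0.0008  0.1027] world d [ 0.001  0.001 -0.103]
```

View pics/wr2.png

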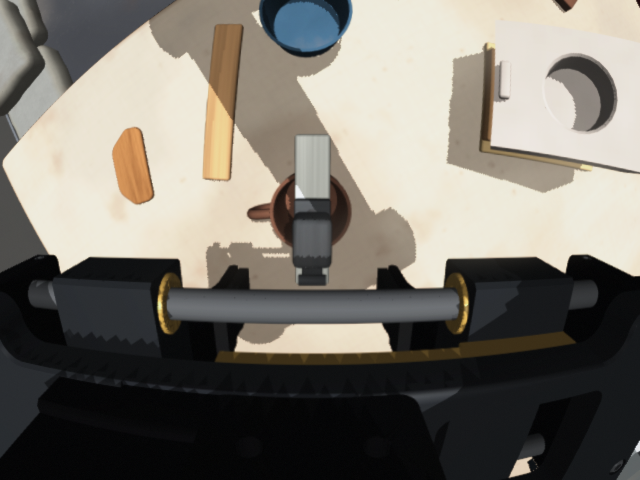

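The wrist view shows the gauge aligned with the gripper: beam at cols 296–330, knob at (313,240) centred between the fingers. The stick lies flat at (222,100). Descending to the knob.

jog_arm(deltas=[[0,0.001,0.03,0,0,0],[0,0,0.03,0,0,0],[0,0,0.02,0,0,0],[0,0,0.013,0,0,0],[0,0,0.008,0,0,0],[0,0,0,0,0,0],[0,0,0,0,0,0]])

```text
time: 14.55
tcp_pos: [0.5816, -0.1768, 0.2017]
tool_rot: [0.268, 0.963, -0.001, 0.001]
ft_force: [-0.1, -0.1, 0.8]
opening: 0.689
grip_force: 0.0
```

jog_arm(deltas=[[0,0,0,0,0,0],[0,0,0,0,0,0],[0,0,0,0,0,0],[0,0,0,0,0,0],[0,0,0,0,0,0]], claw=0.01)

```text
time: 15.05
tcp_pos: [0.5809, -0.1766, 0.2002]
tool_rot: [0.269, 0.963, -0.001, -0.001]
ft_force: [0.1, -0.6, 0.6]
opening: 0.32
grip_force: 0.2
```

jog_arm(deltas=[[0,0,0,0,0,0],[0,0,0,0,0,0],[0,0,-0.004,0,0,0],[0,0,-0.006,0,0,0],[0,0,-0.008,0,0,0],[0,0,-0.01,0,0,0],[0,0,-0.015,0,0,0],[0,0,-0.02,0,0,0],[0,0,-0.03,0,0,0],[0,0,-0.03,0,0,0],[0,0,0,0,0,0],[0,0,0,0,0,0]])

```text
time: 16.25
tcp_pos: [0.581, -0.1762, 0.3238]
tool_rot: [0.269, 0.963, -0.0, 0.0]
ft_force: [0.1, 0.7, -2.9]
opening: 0.301
grip_force: 29.7
```

Run:
```python
from plan import *
s=status.sense(); print(s['ft_force'],s['q'])
d=grab('scene'); f=d['frame']
cv2.imwrite('pics/sc2.png',cv2.resize(f[110:330,220:480],None,fx=2.5,fy=2.5)[:,:,::-1])
Rl=F(ym,[0,0,-1]); Rp=F(ym,-n); go(M(.0,0,.25),Rl); go(M(0,0,.25),Rp,Rl)
```

```text
[ 0.1274221   0.71836794 -2.89894963] [-2.80375233e-02  3.04895614e-01  1.40047963e-01  1.16998942e-04
 -1.40580504e+00 -2.08677292e+00]
rot [ 9.0000e-04 -3.0000e-03 -1.5017e+00] shift in cur frame [ 0.1438  0.1604 -0.0456] in target frame [-0.1502  0.1545 -0.0458] world d [-0.04   0.212  0.046]
rot [-0.     -0.4677 -0.    ] shift in cur frame [-0.1502  0.1545 -0.0458] in target frame [-0.1547  0.1545  0.0268] world d [-0.04   0.212  0.046]
```

View pics/sc2.png

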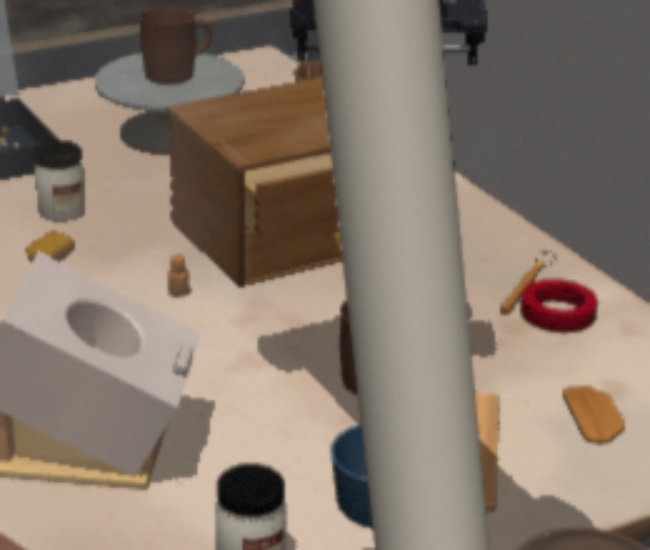

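Only the knob's lift is confirmed by force (2.9 N, the gauge's weight); the picture shows the mould clear, with the gauge hidden behind the arm. Next: turn, carry across, tilt.

jog_arm(deltas=[[0,0,-0.023,0,0,-0.1365],[0,0,-0.023,0,0,-0.1365],[0,0,0,0,0,-0.1365],[0,0,0,0,0,-0.1365],[0,0,0,0,0,-0.1365],[0,0,0,0,0,-0.1365],[0,0,0,0,0,-0.1365],[0,0,0,0,0,-0.1365],[0,0,0,0,0,-0.1365],[0,0,0,0,0,-0.1365],[0,0,0,0,0,-0.1367]])

```text
time: 17.4
tcp_pos: [0.5805, -0.1761, 0.3668]
tool_rot: [-0.463, 0.886, 0.001, -0.003]
ft_force: [0.3, -0.7, -2.8]
opening: 0.295
grip_force: 29.7
```

jog_arm(deltas=[[-0.0188,0.0193,0,0,0,0],[-0.0188,0.0193,0,0,0,0],[-0.0188,0.0193,0,0,0,0],[-0.0188,0.0193,0,0,0,0],[-0.0188,0.0193,0,0,0,0],[-0.0188,0.0193,0,0,0,0],[-0.0188,0.0193,0,0,0,0],[-0.0188,0.0193,0,0,0,0],[0,0,0,0,-0.117,0],[0,0,0,0,-0.117,0],[0,0,0,0,-0.117,0],[0,0,0,0,-0.117,0]])

```text
time: 18.6
tcp_pos: [0.5402, 0.0357, 0.3673]
tool_rot: [-0.448, 0.863, 0.108, 0.205]
ft_force: [-0.4, 0.3, -2.7]
opening: 0.3
grip_force: 30.0
```

jog_arm(deltas=[[0,0,0,0,0,0],[0,0,0,0,0,0]])

```text
time: 18.8
tcp_pos: [0.5407, 0.0345, 0.3678]
tool_rot: [-0.448, 0.864, 0.106, 0.203]
ft_force: [0.5, 0.1, -2.6]
opening: 0.296
grip_force: 30.0
```

Run:
```python
from plan import *
s=status.sense(); print(s['q'],s['ft_force'])
Rp=F(ym,-n); go(M(.0015,0,.125),Rp)
d=grab('top'); np.savez('top3.npz',**{k:np.array(v) for k,v in d.items()})
f=d['frame']; cv2.imwrite('pics/top3.png',cv2.resize(f[130:300,160:360],None,fx=3.5,fy=3.5)[:,:,::-1])
```

```text
[ 0.15930643  0.04776576 -0.01820904 -0.35225892 -1.19324469 -0.69469108] [ 0.50846182  0.11927164 -2.55658119]
rot [ 0.0016 -0.0051 -0.0018] shift in cur frame [-0.003   0.0006  0.1251] in target frame [-0.0024  0.0008  0.1251] world d [ 0.033  0.048 -0.111]
```

View pics/top3.png

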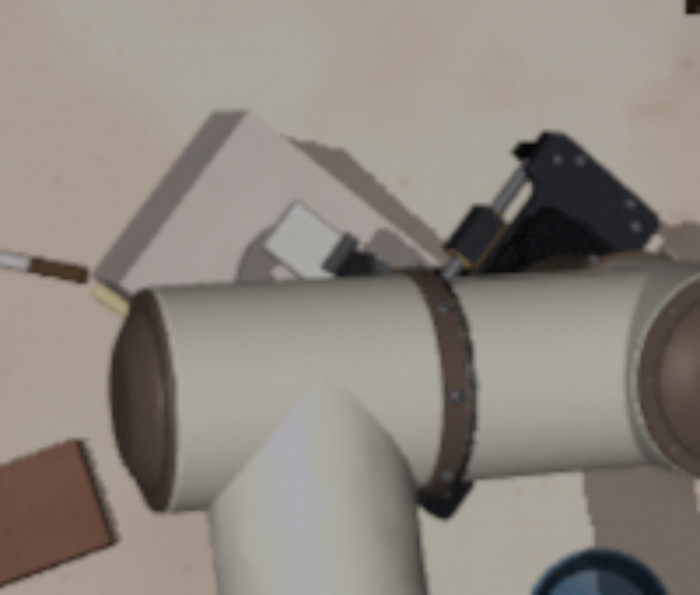

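Run:
```python
from plan import *
d=dict(np.load('top3.npz')); w=cloud(d); s=status.sense()['tcp_pos']; Rp=F(ym,-n)
for cx,cy in [(290,215),(300,235),(320,265),(270,250),(335,255),(350,255),(370,265),(345,240)]:
    u,v=int(160+cx/3.5),int(130+cy/3.5); p=w[v,u]; print((u,v),d['frame'][v,u],np.round(p,3),'gauge frame x,y,z:',np.round([(p-s)@xm,(p-s)@ym,(p-s)@n+.111],3))
```

```text
(242, 191) [152 151 147] [0.608 0.117 0.316] gauge frame x,y,z: [ 0.071 -0.008  0.017]
(245, 197) [167 166 163] [0.598 0.111 0.309] gauge frame x,y,z: [ 0.058 -0.002  0.015]
(251, 205) [149 147 144] [0.583 0.1   0.3  ] gauge frame x,y,z: [0.038 0.003 0.015]
(237, 201) [149 148 144] [0.589 0.127 0.312] gauge frame x,y,z: [0.066 0.014 0.015]
(255, 202) [68 67 70] [0.576 0.087 0.358] gauge frame x,y,z: [0.051 0.001 0.074]
(260, 202) [31 31 31] [0.577 0.078 0.354] gauge frame x,y,z: [ 0.043 -0.005  0.074]
(265, 205) [35 34 36] [0.579 0.07  0.317] gauge frame x,y,z: [ 0.023 -0.011  0.043]
(258, 198) [62 61 64] [0.586 0.082 0.35 ] gauge frame x,y,z: [ 0.049 -0.01   0.066]
```

The lever tip sits up-slope at gauge (0.05, 0, 0.074), and the beam's top at 15–17 mm fits the 111 mm offset. Lowering towards the mouth.

jog_arm(deltas=[[-0.0025,0.0006,0.03,0.0016,-0.005,-0.0018],[0,0,0.035,0,0,0],[0,0,0.03,0,0,0],[0,0,0.02,0,0,0],[0,0,0.01,0,0,0],[0,0,0,0,0,0],[0,0,0,0,0,0],[0,0,0,0,0,0]])

```text
time: 19.65
tcp_pos: [0.5754, 0.0838, 0.2602]
tool_rot: [-0.449, 0.862, 0.106, 0.209]
ft_force: [0.6, 0.6, -2.9]
opening: 0.292
grip_force: 30.0
```

Run:
```python
from plan import *
s=status.sense(); print(s['ft_force'],s['ft_force']@n)
Rp=F(ym,-n); go(M(.0015,0,.111),Rp)
```

```text
[ 0.64480426  0.57267186 -2.93692479] -2.9999054115747206
rot [-0.0028  0.0051  0.0028] shift in cur frame [0.0031 0.0009 0.0159] in target frame [0.003  0.0008 0.0159] world d [ 0.002  0.004 -0.016]
```

jog_arm(deltas=[[0.0025,0.0008,0.005,-0.0015,0.004,0.0015],[0,0,0.004,0,0,0],[0,0,0.002,0,0,0],[0,0,0.001,0,0,0],[0,0,0,0,0,0],[0,0,0,0,0,0]])

```text
time: 20.25
tcp_pos: [0.5761, 0.0869, 0.2469]
tool_rot: [-0.448, 0.863, 0.107, 0.205]
ft_force: [-0.8, 0.0, -2.3]
opening: 0.296
grip_force: 30.0
```

```bash
cat > st.py <<'E'
from plan import *
s=status.sense(); print(s['ft_force'],s['ft_force']@n)
Rp=F(ym,-n); go(M(.0015,0,.111),Rp)
E
python3 st.py
```

```text
[-0.84697864  0.02800342 -2.29757374] -1.8414329169112045
rot [ 0.0004 -0.0002  0.0002] shift in cur frame [-0.0004 -0.0005  0.0028] in target frame [-0.0004 -0.0005  0.0028] world d [ 0.001  0.001 -0.002]
```

Aligned. Now creeping to contact.

jog_arm(deltas=[[0,0,0.001,0,0,0],[0,0,0.001,0,0,0],[0,0,0.001,0,0,0],[0,0,0.001,0,0,0],[0,0,0,0,0,0],[0,0,0,0,0,0]])

```text
time: 20.85
tcp_pos: [0.577, 0.0882, 0.2435]
tool_rot: [-0.448, 0.863, 0.107, 0.205]
ft_force: [-3.0, -2.6, -0.2]
opening: 0.299
grip_force: 30.0
```

jog_arm(deltas=[[0,0,0.001,0,0,0],[0,0,0.001,0,0,0],[0,0,0.001,0,0,0],[0,0,0,0,0,0]])

```text
time: 21.25
tcp_pos: [0.5779, 0.0895, 0.2404]
tool_rot: [-0.448, 0.863, 0.107, 0.205]
ft_force: [-1.7, -3.1, 0.3]
opening: 0.294
grip_force: 30.0
```

```bash
python3 st.py
```

```text
[-1.69203063 -3.1227842   0.26832862] 1.8297934066597723
rot [ 0.0005 -0.0004  0.0001] shift in cur frame [-0.0005 -0.0005 -0.0045] in target frame [-0.0005 -0.0005 -0.0045] world d [-0.    -0.002  0.004]
```

The beam rests on the mould and the rod slides (axial force +1.8 N, as expected from the 2.5 N friction). Pushing the probe down.

jog_arm(deltas=[[0,0,0.004,0,0,0],[0,0,0.004,0,0,0],[0,0,0.004,0,0,0],[0,0,0.004,0,0,0],[0,0,0.004,0,0,0],[0,0,0.004,0,0,0],[0,0,0.004,0,0,0],[0,0,0.004,0,0,0],[0,0,0.004,0,0,0],[0,0,0.002,0,0,0],[0,0,0.001,0,0,0],[0,0,0,0,0,0]])

```text
time: 22.45
tcp_pos: [0.5881, 0.1043, 0.2056]
tool_rot: [-0.448, 0.863, 0.107, 0.206]
ft_force: [-0.5, -1.6, -3.0]
opening: 0.294
grip_force: 30.0
```

```bash
python3 st.py
```

```text
[-0.49054663 -1.58823636 -2.95048599] -1.9207732493385463
rot [ 0.0007  0.0002 -0.    ] shift in cur frame [-0.0002 -0.0006 -0.0436] in target frame [-0.0002 -0.0006 -0.0436] world d [-0.011 -0.016  0.039]
```

jog_arm(deltas=[[0,0,0.001,0,0,0],[0,0,0.001,0,0,0],[0,0,0.001,0,0,0],[0,0,0.001,0,0,0],[0,0,0,0,0,0]])

```text
time: 22.95
tcp_pos: [0.5891, 0.1056, 0.2022]
tool_rot: [-0.448, 0.863, 0.107, 0.206]
ft_force: [-1.8, -1.2, -0.9]
opening: 0.296
grip_force: 30.0
```

jog_arm(deltas=[[0,0,0.001,0,0,0],[0,0,0.001,0,0,0],[0,0,0.001,0,0,0]])

```text
time: 23.25
tcp_pos: [0.5898, 0.1064, 0.2001]
tool_rot: [-0.449, 0.863, 0.107, 0.206]
ft_force: [-5.7, -4.9, 7.0]
opening: 0.297
grip_force: 30.0
```

jog_arm(deltas=[[0,0,0.001,0,0,0],[0,0,0.001,0,0,0]])

```text
time: 23.45
tcp_pos: [0.5902, 0.1066, 0.2002]
tool_rot: [-0.449, 0.863, 0.106, 0.206]
ft_force: [-9.9, -7.8, 15.7]
opening: 0.294
grip_force: 30.0
```

```bash
python3 st.py
```

```text
[-9.93933508 -7.7694754  15.72557147] 19.479514198043443
rot [-0.0002 -0.      0.0024] shift in cur frame [ 0.0001 -0.0003 -0.0499] in target frame [ 0.0001 -0.0003 -0.0499] world d [-0.013 -0.019  0.044]
```

Axial force rose sharply to 19 N, so the tip is on the bottom (about 50 mm out). I'll relax the push, release and back off.

jog_arm(deltas=[[0,0,-0.001,0,0,0],[0,0,-0.001,0,0,0],[0,0,0,0,0,0]])

```text
time: 23.75
tcp_pos: [0.59, 0.1067, 0.2002]
tool_rot: [-0.448, 0.863, 0.107, 0.206]
ft_force: [-3.5, -2.3, 5.1]
opening: 0.293
grip_force: 30.0
```

jog_arm(deltas=[[0,0,0,0,0,0],[0,0,0,0,0,0],[0,0,0,0,0,0],[0,0,0,0,0,0],[0,0,-0.02,0,0,0],[0,0,-0.03,0,0,0],[0,0,-0.03,0,0,0],[0,0,-0.02,0,0,0],[0,0,0,0,0,0],[0,0,0,0,0,0]], claw=0.06)

```text
time: 24.75
tcp_pos: [0.5637, 0.0698, 0.2885]
tool_rot: [-0.448, 0.863, 0.107, 0.206]
ft_force: [0.1, 0.2, -0.9]
opening: 0.688
grip_force: 0.0
```

```bash
python3 st.py
python3 - <<'E'
from h import *
d=grab('wrist','wr3'); np.savez('wr3.npz',**{k:np.array(v) for k,v in d.items()})
d=grab('scene'); np.savez('sc3.npz',**{k:np.array(v) for k,v in d.items()})
a=cv2.imread('pics/wr3.png')[0:400]
b=cv2.resize(d['frame'][190:320,190:400,::-1],None,fx=3,fy=3)
b=cv2.resize(b,(485,300)); a=cv2.resize(a,(480,300))
cv2.imwrite('pics/mix3.png',np.vstack([np.hstack([a[:, :400],b[:, :400]])]))
E
```

```text
[ 0.10117887  0.15159204 -0.86958617] -0.8583304035162093
rot [ 0.0007  0.0003 -0.0004] shift in cur frame [-0.0005 -0.0007  0.0494] in target frame [-0.0005 -0.0007  0.0494] world d [ 0.014  0.018 -0.044]
```

View pics/mix3.png

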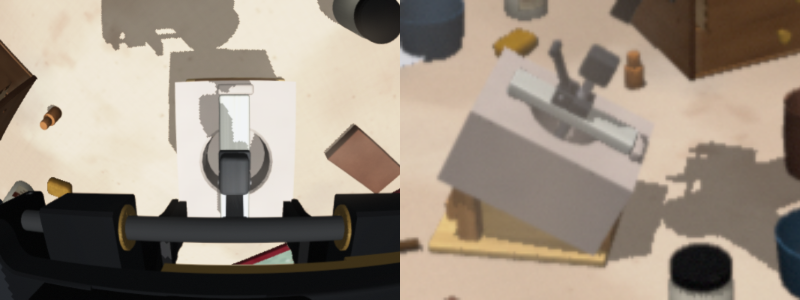

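The beam lies flat and square across the mouth with its low end at the fence, and the lever is still raised up-slope. Now I'll press the lever with shut fingers.

jog_arm(deltas=[[-0.025,0,0,0,0,0],[-0.025,0,0,0,0,0],[0,0,0,0,0,0],[0,0,0.03,0,0,0],[0,0,0.03,0,0,0],[0,0,0.01,0,0,0],[0,0,0,0,0,0],[0,0,0,0,0,0]], claw=0)

```text
time: 25.65
tcp_pos: [0.6079, 0.1316, 0.2494]
tool_rot: [-0.449, 0.863, 0.107, 0.206]
ft_force: [-0.2, 0.2, -0.3]
opening: 0.053
grip_force: 0.0
```

```bash
cat > st2.py <<'E'
from plan import *
s=status.sense(); p=s['tcp_pos']-O; print('M xyz',np.round([p@xm,p@ym,p@n],4),'F',np.round([s['ft_force']@xm,s['ft_force']@ym,s['ft_force']@n],1),s['opening'])
E
python3 st2.py
```

```text
M xyz [0.0512 0.0001 0.0912] F [-0.1  0.3 -0.3] 0.053463161409333666
```

jog_arm(deltas=[[0,0,0.006,0,0,0],[0,0,0.006,0,0,0],[0,0,0.006,0,0,0],[-0.001,0,0.005,0,0,0],[-0.002,0,0.005,0,0,0],[-0.002,0,0.005,0,0,0],[-0.002,0,0.005,0,0,0],[0,0,0,0,0,0]])

```text
time: 26.45
tcp_pos: [0.6205, 0.1512, 0.2165]
tool_rot: [-0.448, 0.864, 0.107, 0.204]
ft_force: [-0.5, -0.1, -0.6]
opening: 0.003
grip_force: 0.0
```

```bash
python3 st2.py
```

```text
M xyz [0.0571 0.0011 0.0514] F [-0.6  0.3 -0.4] 0.002735142053262193
```

jog_arm(deltas=[[0,0,0.004,0,0,0],[0,0,0.004,0,0,0],[0,0,0.003,0,0,0],[0,0,0.002,0,0,0],[0,0,0.001,0,0,0]])

```text
time: 26.95
tcp_pos: [0.6246, 0.1562, 0.2051]
tool_rot: [-0.448, 0.863, 0.107, 0.205]
ft_force: [0.1, -0.4, 0.4]
opening: 0.006
grip_force: 0.2
```

```bash
python3 st2.py
```

```text
M xyz [0.0577 0.0007 0.0383] F [-0.1 -0.4  0.4] 0.006107451773323689
```

jog_arm(deltas=[[0,0,0.001,0,0,0],[0,0,0.001,0,0,0],[0,0,0.001,0,0,0],[0,0,0,0,0,0]])

```text
time: 27.35
tcp_pos: [0.6253, 0.157, 0.2037]
tool_rot: [-0.449, 0.863, 0.107, 0.205]
ft_force: [-3.6, -1.9, 4.4]
opening: 0.005
grip_force: 2.6
```

```bash
python3 st2.py
python3 - <<'E'
from h import *
d=grab('scene'); 
cv2.imwrite('pics/sc4.png',cv2.resize(d['frame'][190:290,200:330,::-1],None,fx=5,fy=5))
E
```

```text
M xyz [0.058  0.0005 0.0365] F [-1.3  1.9  5.6] 0.005004697446557439
```

View pics/sc4.png

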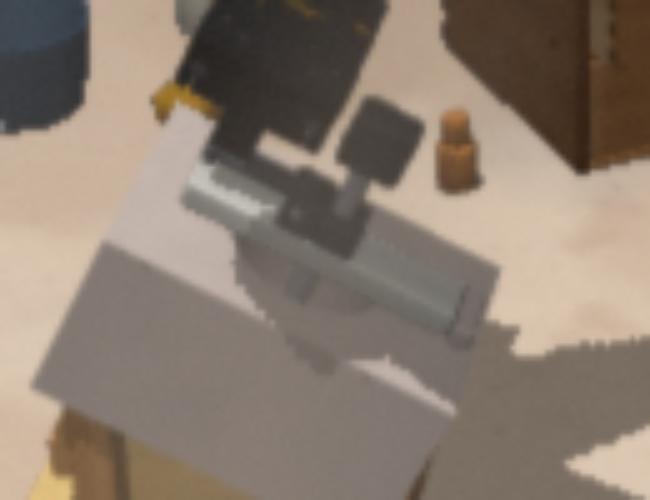

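The lever looks flat under the fingers at (240,165), and the rod stands in the cavity. I'll press slightly more, then retract.

jog_arm(deltas=[[0,0,0.001,0,0,0],[0,0,0.001,0,0,0],[0,0,0,0,0,0]])

```text
time: 27.7
tcp_pos: [0.6257, 0.1573, 0.2032]
tool_rot: [-0.449, 0.863, 0.106, 0.206]
ft_force: [-7.4, -4.4, 10.2]
opening: 0.007
grip_force: 6.4
```

jog_arm(deltas=[[0,0,-0.005,0,0,0],[0,0,-0.02,0,0,0],[0,0,-0.03,0,0,0],[0,0,-0.05,0,0,0],[0,0,-0.05,0,0,0],[0,0,0,0,0,0],[0,0,0,0,0,0]])

```text
time: 28.4
tcp_pos: [0.5861, 0.1008, 0.3409]
tool_rot: [-0.448, 0.863, 0.107, 0.207]
ft_force: [0.8, 0.1, -1.1]
opening: 0.008
grip_force: 0.0
```

jog_arm(deltas=[[0.04,-0.03,-0.03,0,0,0],[0.04,-0.03,-0.03,0,0,0],[0.04,-0.03,-0.03,0,0,0],[0.04,-0.03,-0.03,0,0,0],[0.04,-0.03,0,0,0,0],[0.04,-0.03,0,0,0,0],[0,0,0,0,0,0],[0,0,0,0,0,0]])

```text
time: 29.2
tcp_pos: [0.5809, -0.1898, 0.3299]
tool_rot: [-0.447, 0.864, 0.109, 0.204]
ft_force: [-0.3, 0.1, 0.7]
opening: 0.005
grip_force: 0.0
```

Run:
```python
from plan import *
d=grab('top'); w=cloud(d); e=grab('scene'); we=cloud(e)
a=cv2.resize(d['frame'][170:330,200:440,::-1],(400,267)); b=cv2.resize(e['frame'][190:290,200:350,::-1],(400,267),interpolation=cv2.INTER_CUBIC)
cv2.imwrite('pics/fin.png',np.hstack([a,b]))
for W,nm in((w,'top'),(we,'scene')):
    p=W-O; q=np.stack([p@xm,p@ym,p@n],-1)
    k=(abs(q[...,1])<.009)&(q[...,2]>.004)&(q[...,2]<.12)
    for x in np.arange(-.075,.08,.01):
        t=q[k&(abs(q[...,0]-x)<.005)]
        if len(t): print(nm,round(x,3),len(t),np.round([t[:,2].max(),np.median(t[:,2])],3))
    k=(q[...,2]>.005)&(q[...,2]<.02)&(abs(q[...,1])<.03)&(abs(q[...,0])<.085); t=q[k]; print(nm,'beam extent',t.min(0),t.max(0))
```

```text
top -0.075 28 [0.02  0.016]
top -0.065 31 [0.021 0.016]
top -0.055 33 [0.021 0.015]
top -0.045 26 [0.019 0.015]
top -0.035 12 [0.019 0.015]
top -0.025 8 [0.092 0.017]
top -0.015 36 [0.097 0.091]
top -0.005 44 [0.096 0.092]
top 0.005 59 [0.096 0.09 ]
top 0.015 74 [0.094 0.067]
top 0.025 42 [0.038 0.033]
top 0.035 41 [0.039 0.033]
top 0.045 43 [0.039 0.033]
top 0.055 38 [0.039 0.033]
top 0.065 51 [0.04  0.034]
top 0.075 14 [0.035 0.015]
top beam extent [-0.08482611 -0.02897767  0.00502029] [0.0849154  0.02989785 0.0199116 ]
scene -0.075 13 [0.019 0.016]
scene -0.065 16 [0.021 0.017]
scene -0.055 14 [0.019 0.017]
scene -0.045 14 [0.02  0.016]
scene -0.035 15 [0.02  0.017]
scene -0.025 22 [0.089 0.017]
scene -0.015 24 [0.094 0.091]
scene -0.005 45 [0.095 0.051]
scene 0.005 35 [0.095 0.061]
scene 0.015 18 [0.094 0.037]
scene 0.025 23 [0.038 0.033]
scene 0.035 28 [0.037 0.024]
scene 0.045 32 [0.037 0.029]
scene 0.055 32 [0.039 0.024]
scene 0.065 27 [0.04  0.035]
scene 0.075 6 [0.036 0.01 ]
scene beam extent [-0.08493944 -0.01692229  0.00505216] [0.07462452 0.02747133 0.0198643 ]
```

View pics/fin.png

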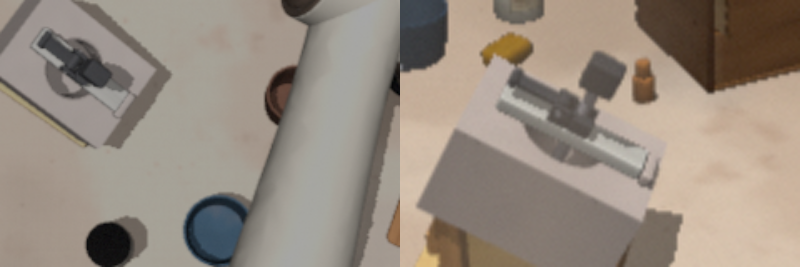

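The beam is flat, the lever is flat (33 mm high along its whole length), and the knob's height matches a probe about 54 mm out, in line with the bottom measured earlier. The robot is clear, so I'm handing in.

```bash
python3 -c "
from rig import job_done
print(job_done())"
```

```text
the job is handed in; nothing more can be done
None
```

The job is handed in, with no verdict returned: the stick lies flat on the table, and the gauge stands flat across the mould's mouth with its probe on the bottom (about 54 mm down) and its lever locked flat.

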